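# Put the machined parts away and hang up the pail

## Task

Clear the bench after the repair: put every round bushing into the left compartment of the parts case (left as seen from the robot) and every rectangular block into the right one, then shut the case's lid fully. Hang the empty pail by its handle on the hook so that it hangs free and still (before or after the rest), and leave the jar, the can and the screwdriver where they are.

Things in the scene. Friction and masses are not known exactly. Their poses are not given: they have to be found in the camera images.
- bushing1: Round steel bushing, a squat cylinder 34 mm in diameter and 26 mm high with a dark bore mark on top. Origin: centre of its underside, z up its axis. It may be absent in a run.
- bushing2: Round steel bushing, a squat cylinder 34 mm in diameter and 26 mm high with a dark bore mark on top. Origin: centre of its underside, z up its axis. It may be absent in a run.
- bushing3: Round steel bushing, a squat cylinder 34 mm in diameter and 26 mm high with a dark bore mark on top. Origin: centre of its underside, z up its axis. It may be absent in a run.
- block1: Rectangular steel clamp block, 38 mm long (its x), 24 mm wide (its y), 24 mm high (its z), two dark hole marks on top. Origin: centre of its underside. It may be absent in a run.
- block2: Rectangular steel clamp block, 38 mm long (its x), 24 mm wide (its y), 24 mm high (its z), two dark hole marks on top. Origin: centre of its underside. It may be absent in a run.
- block3: Rectangular steel clamp block, 38 mm long (its x), 24 mm wide (its y), 24 mm high (its z), two dark hole marks on top. Origin: centre of its underside. It may be absent in a run.
- case: Grey-painted steel parts case fixed to the bench, 190 mm (its x) by 260 mm (its y) by 60 mm high, walls and floor 5 mm, split by one 5 mm wall along its x, 52 mm high, into a left (+y) and a right (-y) compartment, each 180 by 122.5 mm inside. Origin: centre of its underside; the robot stands on its -x side, its lid is hinged on its +x rim.
- case_left (a point): Centre of the inner floor of the case's left (+y) compartment, 5 mm above the bench; axes as the case.
- case_right (a point): Centre of the inner floor of the case's right (-y) compartment, 5 mm above the bench; axes as the case.
- caselid (a joint): Angle of the case's lid: 0 shut, 1.57 upright, 1.9 fully open (leaning away from the robot). The hinge is stiff (about 0.35 N m): the lid stays where it is left.
- caselid_hinge (a point): On the lid's hinge line (parallel to the case's y, at its +x rim, 60.5 mm above the bench), in the middle of its length. The point turns with the lid: with the lid shut its axes are the case's.
- lid_edge (a point): Middle of the lid's free edge, on its outer face, 190 mm from the hinge line. The lid is a plate 190 by 260 mm, 8 mm thick; its outer face lies 8 mm from the hinge line (outside); with the lid open that face looks away from the robot.
- caselid_handle (a point): Middle of the black knob on the lid's outer face (28 mm in diameter, its top 43 mm off the face), 160 mm from the hinge line.
- pail: Small open metal pail, 65 mm high, 68 mm in diameter at the foot and 88 mm at the rim, 160 g, with a stiff upright wire handle (8 mm round wire) that does not fold. Origin: centre of its underside, z up; the handle lies in its y-z plane.
- pail_handle (a point): Middle of the pail handle's straight level top bar, 130 mm above the pail's underside. The bar is 8 mm thick and runs along the pail's y, straight for 36 mm either way; 65 mm are free between rim and bar.
- hook: Dark steel hook stand fixed to the bench: a foot 100 mm in diameter and 12 mm high, a post 16 mm thick and 220 mm high, and an 8 mm thick arm that leaves the post 200 mm above the bench along the stand's -x (towards the robot), level for 98 mm, then turned up. Origin: centre of the foot's underside.
- hook_seat (a point): On top of the hook's level arm, 60 mm out from the post's axis, 204 mm above the bench; axes as the stand (-x points to the hook's tip).
- hook_tip (a point): The hook's turned-up tip (centre of its round end, radius 4 mm), 114 mm out from the post's axis, 222 mm above the bench.
- jar: Glass jar with a dark cap, 60 mm in diameter, 85 mm high; a bystander. Origin: centre of its underside.
- oilcan: Green can, 56 mm in diameter, 110 mm high; a bystander. Origin: centre of its underside.
- screwdriver: Wood-handled screwdriver, 190 mm long, lying on the bench beyond the parts; a bystander. It lies along its x.

How it is judged:
On the way, in this order (a step that is already met when the one before it is completed fails the run):
1. Every bushing present lies in the left and every block present in the right compartment, the lid still open (x of bushing1 in the frame of case_left between -0.092 and 0.092 m and y of bushing1 in the frame of case_left between -0.062 and 0.062 m and z of bushing1 in the frame of case_left between -0.01 and 0.04 m and x of bushing2 in the frame of case_left between -0.092 and 0.092 m and y of bushing2 in the frame of case_left between -0.062 and 0.062 m and z of bushing2 in the frame of case_left between -0.01 and 0.04 m and x of bushing3 in the frame of case_left between -0.092 and 0.092 m and y of bushing3 in the frame of case_left between -0.062 and 0.062 m and z of bushing3 in the frame of case_left between -0.01 and 0.04 m and x of block1 in the frame of case_right between -0.092 and 0.092 m and y of block1 in the frame of case_right between -0.062 and 0.062 m and z of block1 in the frame of case_right between -0.01 and 0.04 m and x of block2 in the frame of case_right between -0.092 and 0.092 m and y of block2 in the frame of case_right between -0.062 and 0.062 m and z of block2 in the frame of case_right between -0.01 and 0.04 m and x of block3 in the frame of case_right between -0.092 and 0.092 m and y of block3 in the frame of case_right between -0.062 and 0.062 m and z of block3 in the frame of case_right between -0.01 and 0.04 m and value of joint caselid above 0.8 rad), for 0.2 s.
2. The lid is shut (value of joint caselid below 0.06 rad), for 0.2 s.
At the end, for the whole second after the job is handed in: Bushings on the left, blocks on the right compartment floor; lid within 0.06 rad of shut; pail at rest, within 0.4 rad of upright, its handle bar lying on the hook arm (its middle within 55 mm along, 35 mm across, at most 25 mm above hook_seat) (x of bushing1 in the frame of case_left between -0.092 and 0.092 m and y of bushing1 in the frame of case_left between -0.062 and 0.062 m and z of bushing1 in the frame of case_left between -0.01 and 0.04 m and x of bushing2 in the frame of case_left between -0.092 and 0.092 m and y of bushing2 in the frame of case_left between -0.062 and 0.062 m and z of bushing2 in the frame of case_left between -0.01 and 0.04 m and x of bushing3 in the frame of case_left between -0.092 and 0.092 m and y of bushing3 in the frame of case_left between -0.062 and 0.062 m and z of bushing3 in the frame of case_left between -0.01 and 0.04 m and x of block1 in the frame of case_right between -0.092 and 0.092 m and y of block1 in the frame of case_right between -0.062 and 0.062 m and z of block1 in the frame of case_right between -0.01 and 0.04 m and x of block2 in the frame of case_right between -0.092 and 0.092 m and y of block2 in the frame of case_right between -0.062 and 0.062 m and z of block2 in the frame of case_right between -0.01 and 0.04 m and x of block3 in the frame of case_right between -0.092 and 0.092 m and y of block3 in the frame of case_right between -0.062 and 0.062 m and z of block3 in the frame of case_right between -0.01 and 0.04 m and value of joint caselid below 0.06 rad and x of pail_handle in the frame of hook_seat between -0.055 and 0.055 m and y of pail_handle in the frame of hook_seat between -0.035 and 0.035 m and z of pail_handle in the frame of hook_seat between -0.01 and 0.025 m and contact force between pail and hook above 0.4 N and angle between pail's own z axis and vertical below 0.4 rad and linear speed of pail below 0.06 m/s); the robot touches nothing.
It fails at once if The jar is disturbed (moved more than 40 mm) (distance of jar from where it was at the start of the episode above 0.04 m).
It fails at once if The oilcan is disturbed (moved more than 40 mm) (distance of oilcan from where it was at the start of the episode above 0.04 m).
It fails at once if The screwdriver is disturbed (moved more than 40 mm) (distance of screwdriver from where it was at the start of the episode above 0.04 m).
Of bushing1, bushing2, bushing3, block1, block2, block3 only 4 to 6 are there at a start; the rules pass over those that are not, and their reading is None.
At some moment in a run one of bushing1, bushing2, bushing3, block1, block2, block3 may be knocked a few centimetres aside while the robot is not near it.
It also fails if it takes over 210 s, if anything falls off the work surface, if the arm or the gripper's body presses on something with over 40 N, if the wrist force passes 120 N, or if a joint passes its speed limit or range.

## Robot

A 6-joint arm with a two-finger parallel gripper is mounted at the origin on the work surface. World frame = base frame: x ahead of the robot, y to its left, z up, the work surface at z = 0. Lengths are in m, angles in rad, forces in N, time in s.
With the tool pointing down it reaches from about 0.325 to 0.9 m from the base axis. Payload 6.1 kg.
Tool frame: the origin (TCP) lies on the centre line of the jaws, within the pads' length; the fingertips stand 19 mm ahead of it and the grasp point (between the pads) is the TCP; z points along the fingers, y is the line along which they close (so a half turn about z gives the same grasp; the last joint's range is limited). The gripper opens to 85 mm and grips with 20 to 120 N. Pads are 22 mm wide; open, the fingers measure 114 mm over their backs; the gripper's body (76 mm by 85 mm) begins 54 mm behind the grasp point. The pads swing forward as they close: fully open they stand 13 mm farther back than shut.
Start: joints at [-1.425, 0.22, 1.526, -0, 1.395, -0.126], TCP at [0.168, -0.602, 0.25] pointing down, gripper open.
Joint ranges: [-2.98, 2.98], [-0.91, 2.08], [0.09, 2.57], [-1.24, 4.39], [0.2, 2.65], [-2.68, 2.68]. Speed limits (rad/s): [2.57, 2.57, 3.01, 3.14, 3.14, 3.14].

## Interface

Orientations are given as a unit quaternion [w, x, y, z].
In Python, from station import * gives the robot as it stands.
- The arm moves only by the tool send_rows, never from a script. Its argument "motion" is a list of rows, each a list of 3 entries, a list of its own where there are three numbers: the shift along the tool's x, y, z as a fraction of full scale, then the turn about the tool's z as a fraction of full scale, then the opening, from -1 (shut) to 1 (fully open). In form: [[[tx, ty, tz], yaw, hand], ...]. A call has 1 to 8 rows; each row is the pose to reach, as a shift and turn from the pose commanded when the call began, along the tool's axes at that moment, turning the shorter way round; what a row does not reach only later rows make up. Full scale, the value 1, is 0.25 m for a shift and pi rad for a turn. A row lasts 1/8 s, in which the tool goes at most 62.5 mm and 10.7 degrees, less where a joint would pass 70% of its speed; a pose out of reach is approached as far as the arm can. A call with a number of a shift or a turn outside -1 to 1 is refused whole. A call with a gripper value outside its range is refused whole. The fingers move at their own pace and stop on an object; "force" is the grip in N (left out, the last holds). Time passes only in rows, so rows that repeat a pose let the fingers close. It gives the time, the measured TCP pose, the force, the opening and the grip force at its end, in the units of the state.
- observe(): the state, without advancing time (a new reading comes with each control period).
- grab_frame(name): name is "side" or "top"; returns (picture, depth): 400x640x3 uint8, red, green, blue; 400x640 float32, m along the optical axis (not along the pixel's ray), 0 where there is no reading.
- camera_model(name): a dict with "camera_matrix" (3x3 intrinsics, pixels), "R" (3x3) and "t" (3): a world point X has camera coordinates R X + t. Camera axes: x right, y down, z forward; pixel columns grow to the right and rows downward; lengths in m; the calibration is good to about 2 mm. A picture is of the moment at which its call begins. camera_model takes no time and is no camera call.
- finish_job(): hands the job in; it is judged then, once.
Trained networks look in the newest picture that a camera, given by its name, has taken for a name from the list of things; names that differ only in an ending like _2 or _b are one class to them, and where a whole thing is asked for, a point or a joint stands for the part that bears it (a point fixed in the world has none). Each returns a list of dicts, best first, with "conf" (0 to 1); they miss things now and then, are a little off and sometimes report something else, mostly with a low value. They report only what shows in the picture. A call takes as long as a camera call.
- recognise(camera, label): "bbox" ([left, top, width, height] in pixels, round what is visible of it).
- masks_of(camera, label): "mask" (400x640 bool, what is visible of it) and "bbox" ([left, top, width, height] in pixels, round what is visible of it).
The state is a dict: "t": time; "joint_pos": joint angles; "dq": joint speeds; "tau": joint torques, N m; "tcp_pos": TCP position; "tcp_rot": TCP orientation; "force": force on the tool from outside, world axes, zero at the start; "torque": the same for the moment, N m; "width": finger opening in m; "grasp_force": force on a finger pad.
Only numpy, scipy, OpenCV 4.12 (cv2) and the standard library are available. Lean on these libraries where they do the work, as an engineer would, in place of code of your own. Each camera call takes 0.05 s, during which the arm holds its last target. There are 200 camera calls.

## Working session

There is one attempt and no reset: what is moved stays moved. The work goes in short steps, Python scripts to look and compute and a tool call to move; the robot and the scene stay as the last step left them, time stands still between calls to the robot, and variables do not carry over. Pictures are saved under pics/ and viewed, at most 14 in all, crops included, and the job is handed in when it is done.

Besides the shell and the picture viewer there is one more tool, called after ">>>" as name(argument=value, ...) on one line, values as JSON. send_rows: Moves the arm, as the interface text tells. Its arguments: {"type":"object","properties":{"motion":{"type":"array","items":{"type":"array"}},"force":{"type":"number"}},"required":["motion"]}

```bash
ls; mkdir -p pics
python3 - <<'E'
from station import *
import cv2,numpy as np
o=observe();print({k:np.round(v,3) for k,v in o.items()})
for n in("top","side"):
    p,d=grab_frame(n);cv2.imwrite(f"pics/{n}0.png",p[:,:,::-1]);np.save(f"{n}_d.npy",d)
    c=camera_model(n);print(n,np.round(c["camera_matrix"],1).tolist(),np.round(c["R"],3).tolist(),np.round(c["t"],3))
E
```

```text
pics
{'t': np.float64(0.0), 'joint_pos': array([-1.425,  0.221,  1.528,  0.   ,  1.395, -0.126]), 'dq': array([-0.002,  0.   , -0.001,  0.   ,  0.   , -0.001]), 'tau': array([-0.000e+00, -4.969e+01, -3.894e+01, -0.000e+00,  1.100e-02,
        0.000e+00]), 'tcp_pos': array([ 0.168, -0.601,  0.249]), 'tcp_rot': array([-0.001,  0.991,  0.135, -0.   ]), 'force': array([ 0.218, -0.342,  0.042]), 'torque': array([ 0.003,  0.025, -0.05 ]), 'grasp_force': np.float64(0.0), 'width': np.float64(0.085)}
top [[416.8, 0.0, 316.6], [0.0, 416.8, 200.7], [0.0, 0.0, 1.0]] [[0.028, -1.0, -0.005], [-0.996, -0.028, -0.081], [0.081, 0.007, -0.997]] [0.008 0.583 1.336]
side [[450.8, 0.0, 315.2], [0.0, 450.8, 208.1], [0.0, 0.0, 1.0]] [[-0.75, -0.661, 0.012], [-0.437, 0.483, -0.759], [0.496, -0.575, -0.651]] [0.455 0.344 0.833]
```

View pics/top0.png

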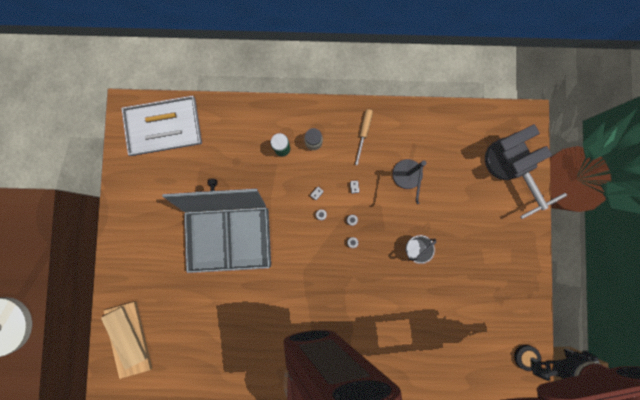

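View pics/side0.png

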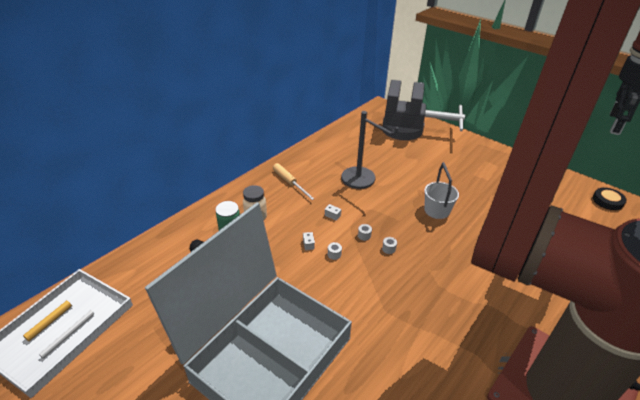

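Top view: bushings are at about (321,215), (352,220) and (353,243). Blocks are at (317,194) and (354,187). The pail is at (420,250), the hook at (407,173) and the case at (227,240). The side view confirms 3 bushings, 2 blocks and an open lid.

```bash
cat > h.py <<'E'
from station import *
import cv2,numpy as np
def cloud(n,d):
    c=camera_model(n);K=c["camera_matrix"];R=np.array(c["R"]);t=np.array(c["t"])
    v,u=np.mgrid[:400,:640];P=np.stack([(u-K[0][2])*d/K[0][0],(v-K[1][2])*d/K[1][1],d],-1)
    W=(P-t)@R; W[d<=0]=np.nan; return W
def frame(n):
    p,d=grab_frame(n);return p,d,cloud(n,d)
def phi(q=None):
    w,x,y,z=observe()["tcp_rot"] if q is None else q
    return np.arctan2(2*(x*y+w*z),1-2*(y*y+z*z))
def parts(n="top"):
    "all bushings and blocks: (label, conf, xy centre of top face, height, long-axis angle)"
    p,d,W=frame(n);out=[]
    for lab in("bushing1","block1"):
        for m in masks_of(n,lab):
            if m["conf"]<.3: continue
            M=m["mask"]&(d>0);P=W[M];zt=np.percentile(P[:,2],90)
            T=P[P[:,2]>zt-.006];c,s,a=cv2.minAreaRect((T[:,:2]*1000).astype(np.float32))
            if s[0]<s[1]: a+=90;s=s[::-1]
            out.append((lab,round(m["conf"],2),np.round(c,0)/1000,round(zt,3),np.round(s,0),round(a),m["bbox"]))
    return out
def rel(x,y,z,ph=None):
    "units for send_rows from the present pose to a world pose (tool down)"
    o=observe();f=phi(o["tcp_rot"]);dx=np.array([x,y,z])-o["tcp_pos"]
    s=[dx[0]*np.cos(f)+dx[1]*np.sin(f),dx[0]*np.sin(f)-dx[1]*np.cos(f),-dx[2]]
    yw=0 if ph is None else -((ph-f+np.pi/2)%np.pi-np.pi/2)/np.pi
    return np.round(np.array(s)/.25,3).tolist(),round(yw,3)
E
python3 - <<'E'
from h import *
for r in parts("top"):print(r)
for r in parts("side"):print(r)
for n in("top","side"):
    p,d,W=frame(n)
    for lab in("pail","hook","case","jar","oilcan","caselid_handle"):
        for m in masks_of(n,lab)[:2]:
            M=m["mask"]&(d>0);P=W[M]
            print(n,lab,round(m["conf"],2),m["bbox"],np.round(np.percentile(P,[1,50,99],axis=0),3).tolist())
            if lab in("pail","hook") and m["conf"]>.3:
                for lo,hi in((.005,.02),(.055,.075),(.08,.11),(.118,.14),(.19,.207),(.207,.24)):
                    Q=P[(P[:,2]>lo)&(P[:,2]<hi)]
                    if len(Q):print("   z",lo,len(Q),np.round([Q.min(0),Q.mean(0),Q.max(0)],3).tolist())
E
```

```text
('bushing1', 0.43, array([0.539, 0.011]), np.float64(0.029), array([32., 29.]), 1, [313.9, 209.2, 13.6, 9.3])
('bushing1', 0.39, array([ 0.523, -0.091]), np.float64(0.029), array([30., 28.]), 46, [348.3, 218.9, 9.9, 10.0])
('bushing1', 0.35, array([0.595, 0.318]), np.float64(0.208), array([258.,  55.]), 95, [162.3, 178.5, 109.6, 91.1])
('block1', 0.69, array([ 0.844, -0.132]), np.float64(0.028), array([92., 22.]), 168, [359.3, 111.8, 15.0, 27.5])
('block1', 0.66, array([ 0.629, -0.264]), np.float64(0.203), array([124.,  13.]), 172, [393.7, 158.7, 32.7, 46.7])
('bushing1', 0.6, array([0.594, 0.319]), np.float64(0.218), array([260.,  56.]), 95, [146.2, 205.4, 208.4, 193.9])
('bushing1', 0.48, array([ 0.448, -0.095]), np.float64(0.027), array([31., 29.]), 119, [381.8, 237.0, 14.7, 16.2])
('bushing1', 0.44, array([ 0.521, -0.092]), np.float64(0.028), array([32., 30.]), 126, [355.7, 224.0, 17.6, 13.8])
('block1', 0.73, array([ 0.629, -0.099]), np.float64(0.025), array([35., 26.]), 10, [325.4, 203.8, 14.1, 17.3])
('block1', 0.59, array([0.778, 0.042]), np.float64(0.086), array([51., 51.]),
[... 2897 characters left out ...]
side case 0.91 [145.6, 204.1, 208.0, 195.9] [[0.351, 0.176, 0.002], [0.535, 0.314, 0.054], [0.584, 0.442, 0.247]]
side case 0.51 [344.5, 108.7, 52.8, 80.6] [[0.568, -0.532, -0.001], [0.674, -0.268, 0.014], [0.803, -0.226, 0.221]]
side jar 0.8 [242.9, 187.0, 22.3, 33.0] [[0.582, 0.015, 0.004], [0.769, 0.045, 0.08], [0.805, 0.19, 0.246]]
side oilcan 0.62 [216.2, 205.0, 26.4, 27.6] [[0.727, 0.121, 0.068], [0.748, 0.154, 0.109], [0.778, 0.173, 0.113]]
side caselid_handle 0.77 [147.1, 203.5, 130.0, 162.5] [[0.535, 0.19, 0.063], [0.559, 0.334, 0.168], [0.608, 0.444, 0.248]]
side caselid_handle 0.62 [382.5, 235.2, 14.8, 18.3] [[0.432, -0.118, -0.001], [0.445, -0.088, 0.024], [0.475, -0.078, 0.029]]
```

```bash
cat >> h.py <<'E'
def blobs(lo=.012,hi=.04,box=(.32,.72,-.45,.16),n="top"):
    "parts on the bench from depth: (xy, z top, sides mm, long angle deg, fill)"
    p,d,W=frame(n)
    M=((W[...,2]>lo)&(W[...,2]<hi)&(W[...,0]>box[0])&(W[...,0]<box[1])&(W[...,1]>box[2])&(W[...,1]<box[3])).astype(np.uint8)
    N,L,S,C=cv2.connectedComponentsWithStats(M);out=[]
    for i in range(1,N):
        if S[i,4]<25: continue
        P=W[L==i];zt=np.percentile(P[:,2],85);T=P[P[:,2]>zt-.007]
        c,s,a=cv2.minAreaRect((T[:,:2]*1000).astype(np.float32))
        if s[0]<s[1]: a+=90;s=s[::-1]
        out.append((np.round(c).tolist(),round(zt,3),np.round(s).tolist(),round(a%180),len(T),np.round(C[i]).tolist()))
    return out
E
python3 - <<'E'
from h import *
for r in blobs():print(r)
for r in blobs(n="side"):print(r)
for n in("top","side"):
    p,d,W=frame(n);x,y,z=W[...,0],W[...,1],W[...,2]
    def sel(b):return W[(x>b[0])&(x<b[1])&(y>b[2])&(y<b[3])&(z>b[4])&(z<b[5])]
    def pca(P,s):
        m=P.mean(0);u,_,v=np.linalg.svd(P-m,full_matrices=False);print(n,s,len(P),np.round(m,3),np.round(v[0],3),np.round([P.min(0),P.max(0)],3).tolist())
    pca(sel((.38,.49,-.37,-.24,.123,.145)),"bar")
    pca(sel((.55,.66,-.35,-.2,.19,.23)),"arm")
    rim=sel((.34,.535,.15,.46,.05,.066));c=cv2.minAreaRect((rim[:,:2]*1000).astype(np.float32));print(n,"rim",np.round(c[0]),np.round(c[1]),c[2],np.percentile(rim[:,2],[5,50,95]))
    lid=sel((.5,.65,.2,.42,.09,.3));m=np.median(lid,0);A=np.c_[lid[:,1],lid[:,2],np.ones(len(lid))];print("lid plane x=",np.linalg.lstsq(A,lid[:,0],rcond=None)[0],np.max(lid,0))
E
```

```text
([679.0, -264.0], np.float64(0.016), [88.0, 79.0], 24, 227, [404.0, 175.0])
([633.0, -97.0], np.float64(0.028), [37.0, 23.0], 10, 72, [354.0, 186.0])
([609.0, 26.0], np.float64(0.027), [37.0, 24.0], 137, 78, [317.0, 193.0])
([539.0, 11.0], np.float64(0.029), [33.0, 29.0], 1, 81, [321.0, 214.0])
([524.0, -92.0], np.float64(0.029), [30.0, 30.0], 137, 80, [352.0, 219.0])
([452.0, -95.0], np.float64(0.029), [32.0, 30.0], 180, 78, [352.0, 242.0])
([466.0, -321.0], np.float64(0.034), [44.0, 7.0], 60, 14, [423.0, 241.0])
([414.0, -325.0], np.float64(0.037), [55.0, 13.0], 132, 22, [425.0, 255.0])
([673.0, -272.0], np.float64(0.016), [93.0, 88.0], 105, 272, [359.0, 177.0])
([456.0, -328.0], np.float64(0.036), [52.0, 14.0], 46, 63, [438.0, 196.0])
([423.0, -281.0], np.float64(0.036), [74.0, 30.0], 26, 79, [437.0, 210.0])
([630.0, -98.0], np.float64(0.025), [37.0, 28.0], 9, 105, [333.0, 211.0])
([521.0, -91.0], np.float64(0.028), [34.0, 30.0], 127, 113, [365.0, 231.0])
([606.0, 25.0], np.float64(0.026), [43.0, 24.0], 142, 122, [309.0, 240.0])
([449.0, -94.0], np.float64(0.028), [32.0, 31.0], 13
[... 166 characters left out ...]
.334, 0.123], [0.469, -0.271, 0.138]]
top arm 91 [ 0.615 -0.263  0.205] [-0.983  0.138  0.121] [[0.567, -0.272, 0.198], [0.66, -0.253, 0.227]]
top rim [449. 307.] [192. 261.] 4.959350109100342 [0.05041603 0.05846136 0.06351542]
lid plane x= [-0.08248903  0.22312257  0.55259914] [0.62208763 0.41991243 0.25318491]
side bar 78 [ 0.431 -0.3    0.132] [-0.691  0.722 -0.015] [[0.404, -0.332, 0.123], [0.464, -0.271, 0.136]]
side arm 114 [ 0.605 -0.261  0.206] [-0.979  0.141  0.151] [[0.563, -0.276, 0.196], [0.658, -0.254, 0.227]]
side rim [447. 306.] [193. 263.] 4.039219379425049 [0.05079037 0.05803926 0.06221142]
lid plane x= [-0.08473452  0.19195057  0.555677  ] [0.62088169 0.41999899 0.25007263]
```

Run:
```python
from h import *
print(rel(.4505,-.0945,.15,.083))
```

```text
([1.634, -1.652, 0.401], np.float64(0.06))
```

>>> send_rows(motion=[[[0.17,-0.17,0],0,0.6],[[0.34,-0.34,0],0,0.6],[[0.5,-0.5,0],0,0.6],[[0.67,-0.67,0],0,0.6],[[0.82,-0.82,0],0,0.6]], force=50)

```text
t: 1.92
tcp_pos: [0.311, -0.3477, 0.2505]
tcp_rot: [0.0, 0.991, 0.136, 0.0]
force: [0.8, -0.0, 1.0]
width: 0.0684
grasp_force: 0.0
```

>>> send_rows(motion=[[[0.16,-0.16,0.05],0.02,0.4],[[0.32,-0.32,0.1],0.04,0.4],[[0.48,-0.48,0.16],0.06,0.4],[[0.64,-0.64,0.26],0.06,0.4],[[0.8,-0.82,0.4],0.06,0.4],[[0.814,-0.832,0.4],0.06,0.4],[[0.814,-0.832,0.4],0.06,0.4]])

```text
t: 2.8
tcp_pos: [0.4506, -0.0942, 0.1504]
tcp_rot: [0.0, 0.999, 0.043, -0.0]
force: [0.4, -0.4, 0.6]
width: 0.0597
grasp_force: 0.0
```

Run:
```python
from h import *
o=observe();print(o["t"],o["tcp_pos"],phi(),o["width"])
for n in("top","side"):
    for r in blobs(n=n):print(r)
print(rel(.4505,-.0945,.023,.083))
```

```text
2.8 [ 0.450566   -0.09419983  0.15036457] 0.08528840434946612 0.05972472079468333
([715.0, -284.0], np.float64(0.017), [33.0, 23.0], 125, 27, [411.0, 164.0])
([679.0, -250.0], np.float64(0.017), [70.0, 49.0], 12, 152, [401.0, 174.0])
([664.0, -293.0], np.float64(0.016), [74.0, 32.0], 150, 82, [412.0, 180.0])
([633.0, -97.0], np.float64(0.027), [37.0, 23.0], 11, 79, [354.0, 186.0])
([608.0, 26.0], np.float64(0.027), [38.0, 24.0], 141, 80, [317.0, 193.0])
([539.0, 11.0], np.float64(0.029), [33.0, 29.0], 2, 75, [321.0, 214.0])
([464.0, -323.0], np.float64(0.035), [42.0, 7.0], 54, 14, [423.0, 241.0])
([415.0, -326.0], np.float64(0.037), [56.0, 13.0], 134, 24, [425.0, 255.0])
([674.0, -273.0], np.float64(0.016), [94.0, 89.0], 91, 291, [359.0, 176.0])
([456.0, -329.0], np.float64(0.037), [50.0, 13.0], 42, 60, [438.0, 195.0])
([423.0, -281.0], np.float64(0.036), [73.0, 29.0], 24, 86, [437.0, 210.0])
([630.0, -98.0], np.float64(0.025), [39.0, 26.0], 6, 113, [333.0, 211.0])
([522.0, -92.0], np.float64(0.027), [33.0, 31.0], 159, 111, [365.0, 231.0])
([605.0, 25.0], np.float64(0.025), [42.0, 24.0], 142, 119, [309.0, 240.0])
([448.0, -94.0], np.float64(0.027), [34.0, 29.0], 67, 124, [390.0, 244.0])
([537.0, 9.0], np.float64(0.027), [36.0, 31.0], 129, 130, [335.0, 249.0])
([-0.001, -0.005, 0.513], np.float64(-0.0))
```

>>> send_rows(motion=[[[0,0,0.25],0,0.4],[[0,0,0.48],0,0.4],[[0,0,0.51],0,0.4],[[0,0,0.51],0,-1],[[0,0,0.51],0,-1],[[0,0,0.51],0,-1],[[0,0,0.51],0,-1],[[0,0,0.3],0,-1]])

```text
t: 3.9
tcp_pos: [0.4476, -0.0935, 0.0735]
tcp_rot: [-0.001, 0.999, 0.042, -0.003]
force: [0.8, -0.3, -1.2]
width: 0.0321
grasp_force: 50.0
```

```bash
cat >> h.py <<'E'
PSI=.083;C=np.array([.448,.3065])
def slot(side,lx):
    "world xy at local x in a compartment (side +1 left, -1 right)"
    c,s=np.cos(PSI),np.sin(PSI);l=[lx,side*.06375]
    return np.round([C[0]+c*l[0]-s*l[1],C[1]+s*l[0]+c*l[1]],4)
E
python3 - <<'E'
from h import *
x,y=slot(1,-.06);print(x,y,observe()["width"],rel(x,y,.14,PSI))
E
```

```text
0.3829 0.3651 0.032094619133465285 ([-0.105, -1.849, -0.266], np.float64(0.0))
```

>>> send_rows(motion=[[[-0.01,-0.15,-0.18],0,-1],[[-0.02,-0.38,-0.27],0,-1],[[-0.03,-0.62,-0.27],0,-1],[[-0.04,-0.85,-0.27],0,-1],[[-0.05,-0.99,-0.27],0,-1]])

```text
t: 4.53
tcp_pos: [0.4171, 0.1536, 0.1443]
tcp_rot: [-0.0, 0.999, 0.043, 0.001]
force: [0.4, -0.6, -0.8]
width: 0.0322
grasp_force: 50.2
```

Run:
```python
from h import *
x,y=slot(1,-.06);print(observe()["width"],rel(x,y,.032,PSI))
```

```text
0.032187818863631215 ([-0.064, -0.855, 0.449], np.float64(0.001))
```

>>> send_rows(motion=[[[-0.02,-0.24,0],0,-1],[[-0.04,-0.48,0],0,-1],[[-0.06,-0.72,0],0,-1],[[-0.064,-0.855,0.1],0,-1],[[-0.064,-0.855,0.3],0,-1],[[-0.064,-0.855,0.44],0,-1],[[-0.064,-0.855,0.455],0,-1],[[-0.064,-0.855,0.455],0,0.2]])

```text
t: 5.52
tcp_pos: [0.384, 0.363, 0.0301]
tcp_rot: [-0.0, 0.999, 0.042, 0.0]
force: [0.5, -0.8, 0.7]
width: 0.0492
grasp_force: 0.0
```

>>> send_rows(motion=[[[0,0,0],0,0.2],[[0,0,0],0,0.2],[[0,0,-0.22],0,0.2],[[0,0,-0.45],0,0.2],[[0.08,0.22,-0.45],0,0.3],[[0.16,0.46,-0.45],0,0.3],[[0.24,0.68,-0.45],0,0.4],[[0.33,0.9,-0.45],0,0.4]])

```text
t: 6.52
tcp_pos: [0.4853, 0.1436, 0.1425]
tcp_rot: [-0.0, 0.999, 0.042, 0.001]
force: [1.1, 1.7, -0.3]
width: 0.0595
grasp_force: 0.0
```

Run:
```python
from h import *
for r in blobs():print(r)
print("case",blobs(.02,.045,(.355,.54,.19,.43)))
print(rel(.5225,-.0915,.14,PSI),rel(.5375,.0105,.14,PSI))
```

```text
([703.0, -265.0], np.float64(0.016), [68.0, 36.0], 84, 101, [404.0, 167.0])
([660.0, -272.0], np.float64(0.016), [88.0, 55.0], 100, 171, [407.0, 180.0])
([633.0, -97.0], np.float64(0.028), [36.0, 24.0], 11, 76, [354.0, 186.0])
([609.0, 26.0], np.float64(0.027), [38.0, 23.0], 138, 81, [317.0, 193.0])
([539.0, 11.0], np.float64(0.028), [33.0, 29.0], 2, 83, [321.0, 214.0])
([524.0, -92.0], np.float64(0.029), [30.0, 30.0], 47, 77, [352.0, 220.0])
([465.0, -321.0], np.float64(0.036), [44.0, 9.0], 56, 18, [424.0, 241.0])
([414.0, -324.0], np.float64(0.038), [57.0, 14.0], 131, 22, [425.0, 255.0])
case [([452.0, 305.0], np.float64(0.042), [169.0, 2.0], 5, 43, [229.0, 239.0]), ([391.0, 427.0], np.float64(0.041), [67.0, 4.0], 7, 24, [190.0, 257.0]), ([382.0, 362.0], np.float64(0.034), [31.0, 30.0], 129, 81, [210.0, 260.0])]
([0.069, 0.937, 0.011], np.float64(-0.002)) ([0.16, 0.535, 0.011], np.float64(-0.002))
```

Bushing placed (top at z 0.034, as expected). Next bushing, (0.5375, 0.0105).

>>> send_rows(motion=[[[0.08,0.23,0],0,0.4],[[0.14,0.46,0.01],0,0.4],[[0.16,0.535,0.15],0,0.4],[[0.16,0.535,0.35],0,0.4],[[0.16,0.535,0.475],0,0.4],[[0.16,0.535,0.478],0,0.4],[[0.16,0.535,0.478],0,-1],[[0.16,0.535,0.478],0,-1]])

```text
t: 7.62
tcp_pos: [0.5375, 0.0155, 0.0245]
tcp_rot: [0.0, 0.999, 0.042, 0.002]
force: [0.4, 0.6, -0.0]
width: 0.0322
grasp_force: 49.6
```

>>> send_rows(motion=[[[0,0,0],0,-1],[[0,0,0],0,-1],[[0,0,-0.2],0,-1],[[-0.05,-0.1,-0.4],0,-1],[[-0.15,-0.3,-0.47],0,-1],[[-0.25,-0.52,-0.47],0,-1],[[-0.35,-0.74,-0.47],0,-1],[[-0.45,-0.94,-0.47],0,-1]])

```text
t: 8.62
tcp_pos: [0.4029, 0.242, 0.1406]
tcp_rot: [-0.0, 0.999, 0.042, 0.001]
force: [0.6, -0.3, -1.7]
width: 0.0321
grasp_force: 50.0
```

Run:
```python
from h import *
x,y=slot(1,-.012);print(observe()["width"],rel(x,y,.031,PSI))
```

```text
0.032102463846587624 ([0.153, -0.497, 0.438], np.float64(0.0))
```

>>> send_rows(motion=[[[0.08,-0.22,0],0,-1],[[0.15,-0.45,0],0,-1],[[0.153,-0.48,0.1],0,-1],[[0.153,-0.48,0.3],0,-1],[[0.153,-0.48,0.43],0,-1],[[0.153,-0.48,0.44],0,-1],[[0.153,-0.48,0.44],0,0.2],[[0.153,-0.48,0.44],0,0.2]])

```text
t: 9.62
tcp_pos: [0.4331, 0.3636, 0.0314]
tcp_rot: [-0.001, 0.999, 0.042, 0.001]
force: [-0.3, 0.4, -0.4]
width: 0.0511
grasp_force: 0.0
```

>>> send_rows(motion=[[[0,0,0],0,0.2],[[0,0,-0.22],0,0.2],[[0,0,-0.44],0,0.2],[[0.0,0.24,-0.44],0,0.3],[[0.0,0.48,-0.44],0,0.3],[[0.0,0.73,-0.44],0,0.4],[[0.0,0.99,-0.44],0,0.4],[[0.0,0.99,-0.44],0,0.4]])

```text
t: 10.62
tcp_pos: [0.4533, 0.1127, 0.1404]
tcp_rot: [0.0, 0.999, 0.039, 0.001]
force: [-0.2, 1.4, -0.5]
width: 0.0597
grasp_force: 0.0
```

Run:
```python
from h import *
for r in blobs()+["case"]+blobs(.02,.045,(.355,.54,.19,.43)):
    if r=="case" or r[4]>50:print(r)
print(rel(.5225,-.0915,.14,PSI))
```

```text
([679.0, -267.0], np.float64(0.017), [89.0, 83.0], 174, 264, [406.0, 175.0])
([632.0, -98.0], np.float64(0.027), [37.0, 23.0], 2, 80, [354.0, 186.0])
([608.0, 25.0], np.float64(0.026), [37.0, 23.0], 141, 78, [317.0, 193.0])
([524.0, -92.0], np.float64(0.029), [30.0, 30.0], 136, 77, [352.0, 220.0])
case
([432.0, 362.0], np.float64(0.033), [32.0, 30.0], 2, 85, [211.0, 244.0])
([383.0, 362.0], np.float64(0.034), [33.0, 29.0], 96, 80, [210.0, 260.0])
([0.21, 0.849, 0.001], np.float64(-0.001))
```

>>> send_rows(motion=[[[0.06,0.23,0],0,0.4],[[0.12,0.46,0],0,0.4],[[0.18,0.68,0],0,0.4],[[0.21,0.849,0.06],0,0.4],[[0.21,0.852,0.25],0,0.4],[[0.21,0.852,0.46],0,0.4],[[0.21,0.852,0.468],0,0.4],[[0.21,0.852,0.468],0,-1]])

```text
t: 11.72
tcp_pos: [0.5239, -0.0906, 0.0239]
tcp_rot: [0.0, 0.999, 0.043, 0.001]
force: [1.1, -0.7, -0.2]
width: 0.0427
grasp_force: 0.0
```

>>> send_rows(motion=[[[0,0,0],0,-1],[[0,0,0],0,-1],[[0,0,0],0,-1],[[-0.02,-0.05,-0.22],0,-1],[[-0.06,-0.2,-0.4],0,-1],[[-0.12,-0.42,-0.46],0,-1],[[-0.18,-0.65,-0.46],0,-1],[[-0.24,-0.88,-0.46],0,-1]])

```text
t: 12.72
tcp_pos: [0.4444, 0.1242, 0.1391]
tcp_rot: [-0.0, 0.999, 0.041, 0.002]
force: [0.7, 0.6, -1.2]
width: 0.0321
grasp_force: 50.0
```

Run:
```python
from h import *
x,y=slot(1,.034);print(observe()["width"],rel(x,y,.03,PSI))
```

```text
0.032093859083834 ([0.21, -0.98, 0.437], np.float64(-0.0))
```

>>> send_rows(motion=[[[0.05,-0.24,0],0,-1],[[0.1,-0.48,0],0,-1],[[0.16,-0.72,0],0,-1],[[0.22,-0.95,0.0],0,-1],[[0.22,-0.955,0.15],0,-1],[[0.22,-0.955,0.35],0,-1],[[0.22,-0.955,0.435],0,-1],[[0.22,-0.955,0.435],0,-1]])

```text
t: 13.72
tcp_pos: [0.4795, 0.365, 0.0288]
tcp_rot: [0.0, 0.999, 0.042, -0.0]
force: [-0.1, -0.5, -0.4]
width: 0.0322
grasp_force: 57.3
```

>>> send_rows(motion=[[[0,0,0],0,0.2],[[0,0,0],0,0.2],[[0,0,0],0,0.2],[[0,0,-0.22],0,0.2],[[-0.02,0.06,-0.44],0,0.2],[[-0.04,0.3,-0.44],0,0.3],[[-0.04,0.54,-0.44],0,0.3],[[-0.04,0.78,-0.44],0,0.3]])

```text
t: 14.72
tcp_pos: [0.4858, 0.1685, 0.1396]
tcp_rot: [-0.0, 0.999, 0.042, 0.001]
force: [0.9, -0.9, 0.5]
width: 0.0554
grasp_force: 0.0
```

Run:
```python
from h import *
for n in("top","side"):
  for r in blobs(n=n)+["case"]+blobs(.02,.045,(.355,.54,.19,.43),n=n):
    if r=="case" or r[4]>50:print(r)
print(rel(.607,.0253,.14,np.radians(-40)))
```

```text
([678.0, -258.0], np.float64(0.017), [76.0, 67.0], 180, 189, [402.0, 175.0])
([633.0, -97.0], np.float64(0.026), [37.0, 23.0], 9, 82, [354.0, 186.0])
([608.0, 26.0], np.float64(0.026), [37.0, 23.0], 143, 81, [317.0, 193.0])
case
([479.0, 363.0], np.float64(0.034), [31.0, 29.0], 92, 80, [211.0, 230.0])
([433.0, 362.0], np.float64(0.033), [32.0, 30.0], 139, 82, [211.0, 244.0])
([382.0, 362.0], np.float64(0.033), [32.0, 29.0], 92, 77, [210.0, 260.0])
([679.0, -269.0], np.float64(0.017), [94.0, 88.0], 122, 247, [359.0, 177.0])
([457.0, -329.0], np.float64(0.036), [51.0, 16.0], 44, 70, [438.0, 195.0])
([423.0, -280.0], np.float64(0.036), [74.0, 28.0], 24, 82, [437.0, 210.0])
([631.0, -100.0], np.float64(0.025), [40.0, 27.0], 3, 93, [334.0, 211.0])
case
([474.0, 328.0], np.float64(0.042), [208.0, 96.0], 38, 368, [245.0, 350.0])
([358.0, 233.0], np.float64(0.042), [85.0, 2.0], 94, 70, [332.0, 353.0])
([476.0, 365.0], np.float64(0.032), [33.0, 32.0], 102, 253, [239.0, 365.0])
([431.0, 362.0], np.float64(0.033), [33.0, 32.0], 4, 268, [256.0, 379.0])
([383.0, 359.0], np.float64(0.033), [32.0, 26.0], 47, 218, [276.0, 394.0])
([0.436, 0.612, -0.003], np.float64(0.248))
```

>>> send_rows(motion=[[[0.13,0.19,0],0.055,0.2],[[0.27,0.38,0],0.11,0.2],[[0.43,0.6,0],0.165,0.2],[[0.43,0.6,0],0.22,0.2],[[0.43,0.6,0.1],0.248,0.2],[[0.43,0.6,0.2],0.248,0.2],[[0.43,0.6,0.2],0.248,0.2]])

```text
t: 15.8
tcp_pos: [0.6036, 0.0313, 0.0863]
tcp_rot: [0.001, 0.94, -0.34, -0.003]
force: [-0.8, -0.8, -0.1]
width: 0.0513
grasp_force: 0.0
```

Run:
```python
from h import *
for r in blobs(n="side"):
    if r[4]>90:print(r)
print(phi(),rel(.607,.0255,.022,np.radians(-40)))
```

```text
([674.0, -270.0], np.float64(0.016), [93.0, 88.0], 60, 286, [359.0, 177.0])
([606.0, 25.0], np.float64(0.025), [41.0, 24.0], 140, 123, [309.0, 240.0])
-0.6940162232594421 ([0.021, 0.011, 0.264], np.float64(0.001))
```

>>> send_rows(motion=[[[0.021,0.011,0.1],0,0.2],[[0.021,0.011,0.25],0,0.2],[[0.021,0.011,0.262],0,0.2],[[0.021,0.011,0.262],0,-1],[[0.021,0.011,0.262],0,-1],[[0.021,0.011,0.262],0,-1],[[0.021,0.011,0.262],0,-1],[[0.021,0.011,0.05],0,-1]])

```text
t: 16.85
tcp_pos: [0.6038, 0.0244, 0.0728]
tcp_rot: [0.001, 0.94, -0.341, -0.005]
force: [1.5, 0.1, -1.4]
width: 0.0232
grasp_force: 50.4
```

Run:
```python
from h import *
x,y=slot(-1,-.05);print(observe()["width"],rel(x,y,.14,PSI),rel(.53,.07,.14,PSI))
```

```text
0.023191816915087107 ([-1.165, -0.145, -0.269], np.float64(-0.248)) ([-0.344, 0.049, -0.269], np.float64(-0.248))
```

>>> send_rows(motion=[[[-0.05,0,-0.2],0,-1],[[-0.25,0,-0.27],-0.05,-1],[[-0.48,-0.03,-0.27],-0.1,-1],[[-0.7,-0.07,-0.27],-0.15,-1],[[-0.92,-0.11,-0.27],-0.2,-1],[[-0.99,-0.12,-0.27],-0.248,-1],[[-0.99,-0.12,-0.27],-0.248,-1]])

```text
t: 17.73
tcp_pos: [0.4361, 0.2066, 0.1442]
tcp_rot: [-0.0, 0.999, 0.042, 0.0]
force: [1.3, 0.4, -1.0]
width: 0.0229
grasp_force: 50.5
```

Run:
```python
from h import *
x,y=slot(-1,-.05);print(observe()["width"],rel(x,y,.03,PSI))
```

```text
0.022875382846949163 ([-0.119, -0.139, 0.457], np.float64(0.001))
```

>>> send_rows(motion=[[[-0.119,-0.139,0.05],0,-1],[[-0.119,-0.139,0.25],0,-1],[[-0.119,-0.139,0.44],0,-1],[[-0.119,-0.139,0.455],0,-1],[[-0.119,-0.139,0.455],0,0.1],[[-0.119,-0.139,0.455],0,0.1],[[-0.119,-0.139,0.455],0,0.1],[[-0.119,-0.139,0.22],0,0.1]])

```text
t: 18.73
tcp_pos: [0.4004, 0.2361, 0.0852]
tcp_rot: [0.002, 0.999, 0.041, -0.005]
force: [0.8, 0.6, 0.8]
width: 0.0471
grasp_force: 0.0
```

>>> send_rows(motion=[[[0,0,-0.22],0,0.1],[[0.1,0.22,-0.22],0,0.1],[[0.2,0.44,-0.22],0,0.1],[[0.3,0.66,-0.22],0,0.1],[[0.4,0.88,-0.22],0,0.1],[[0.46,0.99,-0.22],0,0.1],[[0.46,0.99,-0.22],0,0.1]])

```text
t: 19.6
tcp_pos: [0.5406, -0.0013, 0.1444]
tcp_rot: [0.0, 0.999, 0.04, 0.001]
force: [0.7, 0.9, -0.6]
width: 0.0468
grasp_force: 0.0
```

Run:
```python
from h import *
for n in("top","side"):
  for r in blobs(n=n)+["case"]+blobs(.02,.045,(.355,.54,.19,.43),n=n):
    if r=="case" or r[4]>50:print(r)
print(rel(.6315,-.0975,.1,np.radians(8)))
```

```text
([679.0, -266.0], np.float64(0.016), [85.0, 83.0], 81, 265, [405.0, 174.0])
case
([479.0, 365.0], np.float64(0.033), [31.0, 29.0], 92, 81, [211.0, 230.0])
([432.0, 362.0], np.float64(0.033), [32.0, 30.0], 2, 81, [211.0, 244.0])
([383.0, 362.0], np.float64(0.034), [33.0, 29.0], 93, 78, [210.0, 260.0])
([655.0, -285.0], np.float64(0.015), [91.0, 43.0], 117, 129, [366.0, 178.0])
([457.0, -329.0], np.float64(0.037), [51.0, 18.0], 43, 67, [438.0, 195.0])
([423.0, -281.0], np.float64(0.036), [74.0, 28.0], 25, 78, [437.0, 210.0])
case
([414.0, 196.0], np.float64(0.031), [38.0, 13.0], 3, 117, [322.0, 326.0])
([475.0, 328.0], np.float64(0.042), [208.0, 95.0], 38, 366, [245.0, 350.0])
([358.0, 230.0], np.float64(0.042), [73.0, 2.0], 94, 62, [333.0, 352.0])
([476.0, 364.0], np.float64(0.033), [34.0, 32.0], 106, 254, [239.0, 365.0])
([431.0, 363.0], np.float64(0.033), [33.0, 32.0], 175, 277, [256.0, 379.0])
([383.0, 358.0], np.float64(0.033), [32.0, 26.0], 45, 217, [276.0, 394.0])
([0.336, 0.427, 0.175], np.float64(-0.018))
```

Run:
```python
from h import *
p,d,W=frame("top");a=cv2.resize(p[150:290,150:450,::-1],(800,373),interpolation=cv2.INTER_CUBIC)
p,d,W=frame("side");b=cv2.resize(p[150:400,150:480,::-1],(297,225),interpolation=cv2.INTER_CUBIC)
o=np.zeros((600,800,3),np.uint8);o[:373]=a;o[375:,:297]=b;cv2.imwrite("pics/c1.png",o)
for n in("top","side"):
  for r in blobs(.012,.045,(.355,.54,.15,.3),n=n)+blobs(.015,.035,(.55,.7,-.2,.1),n=n):print(r)
```

```text
([459.0, 177.0], np.float64(0.041), [156.0, 1.0], 5, 21, [269.0, 241.0])
([416.0, 193.0], np.float64(0.033), [35.0, 20.0], 1, 68, [263.0, 250.0])
([373.0, 286.0], np.float64(0.043), [59.0, 26.0], 48, 16, [232.0, 262.0])
([634.0, -98.0], np.float64(0.027), [34.0, 23.0], 3, 59, [355.0, 185.0])
([456.0, 192.0], np.float64(0.039), [167.0, 27.0], 5, 265, [315.0, 314.0])
([539.0, 291.0], np.float64(0.039), [17.0, 3.0], 93, 22, [246.0, 320.0])
([359.0, 219.0], np.float64(0.04), [101.0, 2.0], 96, 91, [336.0, 350.0])
([614.0, -104.0], np.float64(0.025), [22.0, 11.0], 129, 25, [338.0, 211.0])
```

View pics/c1.png

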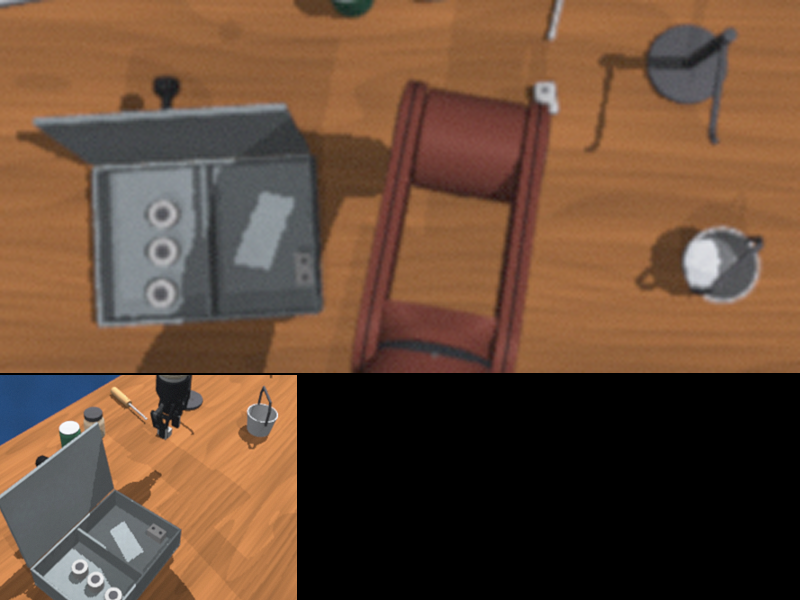

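The block in the right compartment now lies against its right wall, at crop pixel (303,268), so it has probably been knocked. It is still inside: local y is -45 mm. The last block, at crop (545,95), is still in place.

>>> send_rows(motion=[[[0.15,0.19,0],-0.02,0.1],[[0.3,0.38,0.05],-0.02,0.1],[[0.336,0.422,0.2],-0.02,0.1],[[0.336,0.422,0.4],-0.02,0.1],[[0.336,0.422,0.49],-0.02,0.1],[[0.336,0.422,0.49],-0.02,0.1],[[0.336,0.422,0.49],-0.02,-1],[[0.336,0.422,0.49],-0.02,-1]])

```text
t: 21.1
tcp_pos: [0.6332, -0.0974, 0.023]
tcp_rot: [0.0, 0.997, 0.073, 0.001]
force: [-0.4, 0.8, -1.3]
width: 0.0228
grasp_force: 49.1
```

>>> send_rows(motion=[[[0,0,0],0,-1],[[0,0,0],0,-1],[[-0.05,0,-0.22],0,-1],[[-0.2,-0.05,-0.42],0,-1],[[-0.4,-0.18,-0.48],0,-1],[[-0.55,-0.36,-0.48],0,-1],[[-0.65,-0.58,-0.48],0,-1],[[-0.7,-0.82,-0.48],0,-1]])

```text
t: 22.1
tcp_pos: [0.4272, 0.0808, 0.1412]
tcp_rot: [0.0, 0.997, 0.072, 0.0]
force: [1.3, 0.9, -1.2]
width: 0.0228
grasp_force: 49.4
```

Run:
```python
from h import *
x,y=slot(-1,.02);print(x,y,observe()["width"],rel(x,y+.012,.03,PSI))
```

```text
0.4732 0.2446 0.022794831411113128 ([0.283, -0.669, 0.445], np.float64(0.02))
```

>>> send_rows(motion=[[[0.09,-0.22,0],0.02,-1],[[0.18,-0.44,0],0.02,-1],[[0.28,-0.65,0],0.02,-1],[[0.283,-0.65,0.2],0.02,-1],[[0.283,-0.65,0.42],0.02,-1],[[0.283,-0.65,0.443],0.02,-1],[[0.283,-0.65,0.443],0.02,0.1],[[0.283,-0.65,0.443],0.02,0.1]])

```text
t: 23.1
tcp_pos: [0.4765, 0.2512, 0.0323]
tcp_rot: [-0.0, 0.999, 0.041, 0.001]
force: [-0.5, 1.1, 0.8]
width: 0.047
grasp_force: 0.0
```

>>> send_rows(motion=[[[0,0,0],0,0.1],[[0,0,-0.22],0,0.1],[[0,0,-0.44],0,0.1],[[0,0.2,-0.55],0,0.1],[[0,0.44,-0.6],0,0.1],[[0,0.68,-0.6],0,0.1],[[0,0.92,-0.6],0,0.1],[[0,0.99,-0.6],0,0.1]])

```text
t: 24.1
tcp_pos: [0.4964, 0.0013, 0.1818]
tcp_rot: [0.0, 0.999, 0.04, 0.001]
force: [-0.2, -0.2, -0.1]
width: 0.047
grasp_force: 0.0
```

Run:
```python
from h import *
for n in("top","side"):
  for r in blobs(n=n)+["case"]+blobs(.015,.045,(.36,.53,.185,.43),n=n):
    if r=="case" or r[4]>20:print(r)
p,d,W=frame("top");x,y,z=W[...,0],W[...,1],W[...,2]
m=(x>.5)&(x<.75)&(y>.25)&(y<.42)&(z>.1);L=W[m];A=np.c_[L[:,1],L[:,2],np.ones(len(L))];print(np.linalg.lstsq(A,L[:,0],rcond=None)[0],L.max(0),L.min(0))
cv2.imwrite("pics/c2.png",cv2.resize(p[150:290,150:450,::-1],(800,373),interpolation=cv2.INTER_CUBIC))
```

```text
([680.0, -256.0], np.float64(0.017), [80.0, 63.0], 5, 163, [401.0, 172.0])
([653.0, -281.0], np.float64(0.016), [50.0, 35.0], 98, 64, [410.0, 182.0])
([415.0, -326.0], np.float64(0.037), [57.0, 13.0], 134, 24, [425.0, 255.0])
case
([450.0, 305.0], np.float64(0.042), [160.0, 3.0], 5, 39, [229.0, 240.0])
([479.0, 365.0], np.float64(0.034), [31.0, 29.0], 92, 80, [211.0, 230.0])
([474.0, 250.0], np.float64(0.032), [36.0, 24.0], 10, 84, [246.0, 232.0])
([432.0, 361.0], np.float64(0.034), [33.0, 31.0], 48, 82, [211.0, 244.0])
([392.0, 427.0], np.float64(0.039), [64.0, 3.0], 4, 24, [190.0, 256.0])
([416.0, 194.0], np.float64(0.032), [35.0, 17.0], 1, 59, [263.0, 250.0])
([382.0, 362.0], np.float64(0.033), [33.0, 29.0], 94, 84, [210.0, 260.0])
([456.0, -329.0], np.float64(0.037), [51.0, 18.0], 41, 64, [438.0, 195.0])
([424.0, -280.0], np.float64(0.035), [74.0, 31.0], 23, 84, [437.0, 210.0])
case
([514.0, 186.0], np.float64(0.04), [30.0, 2.0], 3, 27, [289.0, 294.0])
([414.0, 194.0], np.float64(0.03), [38.0, 18.0], 2, 158, [323.0, 326.0])
([472.0, 250.0], np.float64(0.031), [38.0, 25.0], 9, 216, [283.0, 328.0])
([447.0, 308.0], np.float64(0.04), [166.0, 3.0], 5, 216, [272.0, 353.0])
([361.0, 201.0], np.float64(0.039), [31.0, 2.0], 94, 24, [342.0, 341.0])
([529.0, 412.0], np.float64(0.04), [35.0, 3.0], 94, 59, [200.0, 363.0])
([476.0, 365.0], np.float64(0.032), [33.0, 32.0], 95, 257, [239.0, 365.0])
([430.0, 362.0], np.float64(0.033), [33.0, 32.0], 3, 270, [256.0, 379.0])
([383.0, 359.0], np.float64(0.033), [32.0, 26.0], 45, 219, [276.0, 394.0])
[-0.10805044  0.23308119  0.55967498] [0.62201396 0.41987103 0.25315723] [0.54200777 0.25018238 0.10028998]
```

View pics/c2.png

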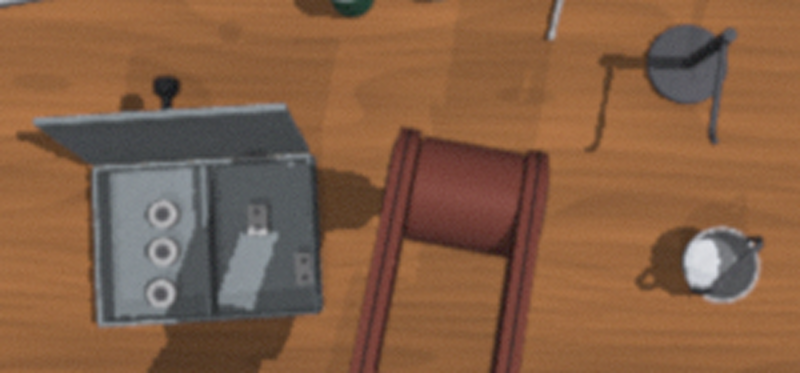

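All five parts are in: bushings at crop (162,213), (162,251) and (162,294), blocks at (258,218) and (303,268). The lid is still open. Next, the shut fingers go behind the lid, clear of the knob.

>>> send_rows(motion=[[[0.1,-0.05,-0.2],0,-1],[[0.25,-0.13,-0.38],0,-1],[[0.45,-0.22,-0.48],0,-1],[[0.66,-0.34,-0.48],0,-1],[[0.708,-0.56,-0.48],0,-1],[[0.708,-0.78,-0.48],0,-1],[[0.708,-0.91,-0.48],0,-1],[[0.708,-0.91,-0.48],0,-1]])

```text
t: 25.35
tcp_pos: [0.6517, 0.251, 0.2998]
tcp_rot: [-0.0, 0.999, 0.045, -0.001]
force: [0.2, -0.3, -0.1]
width: 0.0
grasp_force: 0.0
```

```bash
cat >> h.py <<'E'
def loc():
    o=observe();d=o["tcp_pos"][:2]-C;c,s=np.cos(PSI),np.sin(PSI)
    return np.array([c*d[0]+s*d[1],-s*d[0]+c*d[1],o["tcp_pos"][2]])
def lidpath(th,r=.165):
    "tool-axes units from here to push at lid angle th, finger front lower corner on the outer face"
    x=.095-r*np.cos(th)+.008*np.sin(th)+.011;z=.0605+r*np.sin(th)+.008*np.cos(th)+.019
    l=loc();return np.round([(x-l[0])/.25,(l[1]+.08)/.25,(l[2]-z)/.25],3).tolist()
E
python3 - <<'E'
from h import *
print(loc(),phi(),observe()["width"])
for t in(1.79,1.7,1.5,1.3,1.1,.9,.7,.5,.3,.1,0):print(t,lidpath(t))
E
```

```text
[ 0.19840275 -0.07218954  0.29982354] 0.08991149509418533 8.521855788476444e-06
1.79 [-0.195, 0.031, 0.244]
1.7 [-0.253, 0.031, 0.231]
1.5 [-0.384, 0.031, 0.221]
1.3 [-0.515, 0.031, 0.237]
1.1 [-0.64, 0.031, 0.279]
0.9 [-0.755, 0.031, 0.344]
0.7 [-0.854, 0.031, 0.432]
0.5 [-0.933, 0.031, 0.537]
0.3 [-0.991, 0.031, 0.656]
0.1 [-1.023, 0.031, 0.784]
0 [-1.03, 0.031, 0.849]
```

>>> send_rows(motion=[[[0,0.03,0.15],0,-1],[[0,0.03,0.24],0,-1],[[-0.1,0.03,0.24],0,-1],[[-0.2,0.03,0.24],0,-1],[[-0.3,0.03,0.225],0,-1],[[-0.4,0.03,0.22],0,-1],[[-0.51,0.03,0.235],0,-1],[[-0.63,0.03,0.275],0,-1]])

```text
t: 26.35
tcp_pos: [0.4971, 0.2255, 0.2329]
tcp_rot: [-0.0, 0.999, 0.042, 0.002]
force: [1.5, 0.1, 0.1]
width: 0.0
grasp_force: 0.9
```

Run:
```python
from h import *
print(loc(),phi(),observe()["force"])
for t in(1.1,.9,.7,.5,.3,.1,0):print(t,lidpath(t))
p,d,W=frame("side");cv2.imwrite("pics/s3.png",p[:,:,::-1])
```

```text
[ 0.04218623 -0.08483361  0.2328861 ] 0.08380165557163956 [1.45746304 0.13385119 0.12696354]
1.1 [-0.016, -0.019, 0.011]
0.9 [-0.13, -0.019, 0.077]
0.7 [-0.229, -0.019, 0.164]
0.5 [-0.309, -0.019, 0.269]
0.3 [-0.366, -0.019, 0.388]
0.1 [-0.398, -0.019, 0.516]
0 [-0.405, -0.019, 0.582]
```

View pics/s3.png

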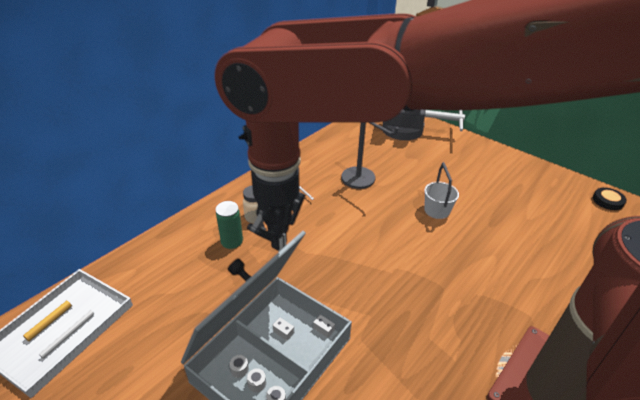

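The lid is following the finger at about 1.1 rad (its edge at (300,237)) with a push of about 1.5 N. I'll continue along the arc.

>>> send_rows(motion=[[[-0.1,0,0.06],0,-1],[[-0.19,0,0.125],0,-1],[[-0.265,0,0.21],0,-1],[[-0.325,0,0.3],0,-1],[[-0.37,0,0.4],0,-1],[[-0.395,0,0.49],0,-1],[[-0.4,0,0.55],0,-1],[[-0.4,0,0.57],0,-1]])

```text
t: 27.4
tcp_pos: [0.3971, 0.2169, 0.0886]
tcp_rot: [0.0, 0.999, 0.042, -0.001]
force: [-1.1, -1.0, 1.1]
width: -0.0
grasp_force: 0.4
```

Run:
```python
from h import *
print(loc(),observe()["force"],lidpath(0))
for n in("top","side"):
    p,d,W=frame(n);x,y,z=W[...,0],W[...,1],W[...,2]
    L=W[(x>.38)&(x<.52)&(y>.32)&(y<.42)&(z>.03)&(z<.2)];A=np.c_[L[:,:2],np.ones(len(L))];print(n,np.linalg.lstsq(A,L[:,2],rcond=None)[0],np.median(L[:,2]))
```

```text
[-0.05811443 -0.08507452  0.08861602] [-1.12796294 -1.01376717  1.09734179] [-0.004, -0.02, 0.004]
top [-0.00635921 -0.00210308  0.07288919] 0.06915344089134057
side [-0.00661059  0.00046996  0.07214263] 0.06937007862170022
```

>>> send_rows(motion=[[[0,0,0.015],0,-1],[[0,0,0.015],0,-1],[[0,0,0.015],0,-1],[[0,0,-0.2],0,-1],[[0,0.1,-0.4],0,-1],[[0,0.3,-0.5],0,-0.5],[[0,0.53,-0.55],0,0],[[0,0.77,-0.6],0,0.3]])

```text
t: 28.5
tcp_pos: [0.4141, 0.0236, 0.2411]
tcp_rot: [0.0, 0.999, 0.042, 0.002]
force: [0.6, -0.4, -0.6]
width: 0.0543
grasp_force: 0.0
```

Run:
```python
from h import *
print(phi(),rel(.4186,-.2864,.23))
for n in("top","side"):
    p,d,W=frame(n);x,y,z=W[...,0],W[...,1],W[...,2]
    L=W[(x>.38)&(x<.52)&(y>.2)&(y<.42)&(z>.05)&(z<.08)];A=np.c_[L[:,:2],np.ones(len(L))];print(n,np.linalg.lstsq(A,L[:,2],rcond=None)[0],np.median(L[:,2]))
```

```text
0.08442283080957029 ([-0.087, 1.237, 0.044], 0)
top [-0.00029475  0.00113988  0.06836659] 0.068579795906514
side [-0.00174941  0.00041852  0.06954661] 0.06888365442963601
```

The lid is flat at z 0.0685, so it is shut. Now to the pail, turning the wrist on the way.

>>> send_rows(motion=[[[-0.01,0.15,0],-0.055,0.3],[[-0.02,0.3,0],-0.11,0.3],[[-0.03,0.45,0],-0.165,0.3],[[-0.04,0.6,0],-0.22,0.3],[[-0.05,0.75,0],-0.275,0.3],[[-0.06,0.88,0],-0.33,0.3],[[-0.07,0.99,0],-0.385,0.3],[[-0.07,0.99,0],-0.44,0.3]])

```text
t: 29.6
tcp_pos: [0.4171, -0.2242, 0.2395]
tcp_rot: [0.0, 0.742, 0.67, 0.0]
force: [1.4, 0.7, -0.4]
width: 0.0558
grasp_force: 0.0
```

Run:
```python
from h import *
print(phi(),(phi()-2.333)/np.pi,rel(.4186,-.2864,.23))
p,d,W=frame("side");x,y,z=W[...,0],W[...,1],W[...,2]
P=W[(x>.38)&(x<.49)&(y>-.37)&(y<-.24)&(z>.123)&(z<.145)];m=P.mean(0);v=np.linalg.svd(P-m)[2][0];print(len(P),m,v,P.min(0),P.max(0))
```

```text
1.469360202609253 -0.27490508561124083 ([-0.247, 0.031, 0.038], 0)
78 [ 0.43029031 -0.29838727  0.13229208] [-0.68617707  0.72706327 -0.02323861] [ 0.40429371 -0.33196087  0.12315062] [ 0.4637825  -0.27103298  0.13722713]
```

>>> send_rows(motion=[[[-0.1,0.01,0],-0.055,0.3],[[-0.24,0.03,0],-0.11,0.3],[[-0.24,0.03,0.02],-0.165,0.3],[[-0.24,0.03,0.02],-0.22,0.3],[[-0.24,0.03,0.02],-0.275,0.3],[[-0.24,0.03,0.02],-0.275,0.3],[[-0.24,0.03,0.02],-0.275,0.3]])

```text
t: 30.52
tcp_pos: [0.4181, -0.283, 0.2344]
tcp_rot: [0.0, 0.397, 0.918, 0.0]
force: [-0.1, -0.1, 1.2]
width: 0.0557
grasp_force: 0.0
```

Run:
```python
from h import *
print(phi(),rel(.4186,-.2864,.137,2.333))
```

```text
2.3257829408742525 ([-0.011, -0.008, 0.39], np.float64(-0.002))
```

>>> send_rows(motion=[[[-0.01,-0.008,0.2],0,0.3],[[-0.01,-0.008,0.37],0,0.3],[[-0.01,-0.008,0.39],0,0.3],[[-0.01,-0.008,0.39],0,-1],[[-0.01,-0.008,0.39],0,-1],[[-0.01,-0.008,0.39],0,-1],[[-0.01,-0.008,0.39],0,-1],[[-0.01,-0.008,0.39],0,-1]], force=100)

```text
t: 31.52
tcp_pos: [0.4193, -0.2874, 0.1391]
tcp_rot: [0.002, 0.395, 0.919, -0.0]
force: [0.1, 2.0, 6.3]
width: 0.0035
grasp_force: 98.0
```

>>> send_rows(motion=[[[0,0,-0.1],0,-1],[[0,0,-0.25],0,-1],[[0,0,-0.4],0,-1],[[0,0,-0.44],0,-1],[[0,0,-0.44],0,-1]])

```text
t: 32.15
tcp_pos: [0.4181, -0.2867, 0.2468]
tcp_rot: [0.0, 0.395, 0.919, -0.0]
force: [0.3, 1.1, -2.8]
width: 0.0042
grasp_force: 97.8
```

Run:
```python
from h import *
o=observe();print(o["tcp_pos"],phi(),o["width"],o["force"],o["grasp_force"])
for n in("top","side"):
    p,d,W=frame(n);cv2.imwrite(f"pics/{n}4.png",cv2.resize(p[130:270,330:530,::-1] if n=="top" else p[90:270,300:500,::-1],None,fx=2.8,fy=2.8,interpolation=cv2.INTER_CUBIC))
    x,y,z=W[...,0],W[...,1],W[...,2]
    P=W[(x>.36)&(x<.53)&(y>-.37)&(y<-.22)&(z>.16)&(z<.19)];c=cv2.minEnclosingCircle((P[:,:2]*1000).astype(np.float32));print(n,len(P),c)
```

```text
[ 0.41814305 -0.28667854  0.24682145] 2.3294625945457628 0.004214279673900683 [ 0.29314104  1.14783689 -2.82690725] 97.81871432438493
top 95 ((435.9170227050781, -300.6868896484375), 47.43909454345703)
side 358 ((432.3958435058594, -298.9908447265625), 48.62952423095703)
```

View pics/side4.png

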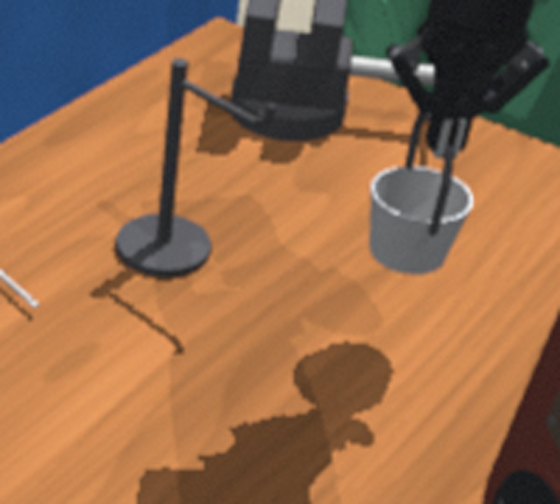

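The pail is held level, its rim at about (420,195) in the crop, and the hook is clear of it. Next I refine the hook line and the bar.

Run:
```python
from h import *
for n in("top","side"):
    p,d,W=frame(n);x,y,z=W[...,0],W[...,1],W[...,2]
    def s(a,b,c,e,f,g):
        P=W[(x>a)&(x<b)&(y>c)&(y<e)&(z>f)&(z<g)];return len(P),np.round([P.min(0),np.median(P,0),P.max(0)],3).tolist()
    print(n,"post",s(.65,.70,-.29,-.24,.06,.18));print("tip",s(.55,.58,-.3,-.22,.18,.24));print("mid",s(.60,.63,-.3,-.22,.18,.23))
    print("foot",s(.6,.75,-.35,-.2,.009,.016));print("bar",s(.41,.475,-.35,-.295,.2,.26))
print(rel(.521,-.227,.254,1.45))
```

```text
top post (57, [[0.674, -0.275, 0.064], [0.678, -0.267, 0.124], [0.687, -0.265, 0.179]])
tip (12, [[0.567, -0.259, 0.208], [0.573, -0.256, 0.22], [0.58, -0.254, 0.229]])
mid (30, [[0.6, -0.268, 0.201], [0.615, -0.263, 0.204], [0.629, -0.258, 0.209]])
foot (444, [[0.633, -0.338, 0.009], [0.679, -0.265, 0.012], [0.731, -0.225, 0.016]])
bar (14, [[0.456, -0.334, 0.201], [0.463, -0.329, 0.231], [0.47, -0.322, 0.241]])
side post (211, [[0.67, -0.278, 0.061], [0.676, -0.269, 0.125], [0.688, -0.261, 0.18]])
tip (31, [[0.564, -0.261, 0.198], [0.568, -0.257, 0.215], [0.58, -0.253, 0.225]])
mid (31, [[0.601, -0.268, 0.199], [0.616, -0.263, 0.203], [0.629, -0.258, 0.208]])
foot (489, [[0.628, -0.324, 0.009], [0.675, -0.267, 0.012], [0.728, -0.221, 0.016]])
bar (33, [[0.444, -0.336, 0.201], [0.461, -0.332, 0.214], [0.466, -0.31, 0.238]])
([-0.114, 0.463, -0.037], np.float64(0.28))
```

>>> send_rows(motion=[[[-0.02,0.08,-0.03],0.05,-1],[[-0.04,0.16,-0.035],0.1,-1],[[-0.06,0.25,-0.035],0.15,-1],[[-0.08,0.34,-0.035],0.2,-1],[[-0.1,0.42,-0.035],0.25,-1],[[-0.114,0.46,-0.035],0.28,-1],[[-0.114,0.46,-0.035],0.28,-1],[[-0.114,0.46,-0.035],0.28,-1]])

```text
t: 33.35
tcp_pos: [0.5205, -0.2281, 0.2546]
tcp_rot: [-0.001, 0.748, 0.664, -0.0]
force: [-0.8, -0.1, -2.3]
width: 0.0041
grasp_force: 97.8
```

Run:
```python
from h import *
o=observe();print(phi(),rel(.5227,-.2285,.254,1.45),rel(.6187,-.2405,.254,1.45))
for n in("top","side"):
    p,d,W=frame(n);x,y,z=W[...,0],W[...,1],W[...,2]
    P=W[(x>.45)&(x<.6)&(y>-.34)&(y<-.26)&(z>.2)&(z<.26)];print(n,len(P),np.round([P.min(0),np.median(P,0),P.max(0)],3).tolist())
    P=W[(x>.45)&(x<.585)&(y>-.34)&(y<-.17)&(z>.168)&(z<.192)];print("rim",len(P),np.round([P.min(0),np.median(P,0),P.max(0)],3).tolist())
    cv2.imwrite(f"pics/{n}5.png",cv2.resize(p[130:270,330:530,::-1] if n=="top" else p[90:270,300:500,::-1],None,fx=2.8,fy=2.8,interpolation=cv2.INTER_CUBIC))
```

```text
1.4516734219234375 ([-0.0, 0.009, 0.003], np.float64(0.001)) ([-0.002, 0.396, 0.003], np.float64(0.001))Traceback (most recent call last):
  File "<stdin>", line 5, in <module>
    return umr_minimum(a, axis, None, out, keepdims, initial, where)
ValueError: zero-size array to reduction operation minimum which has no identity
```

Run:
```python
from h import *
p,d,W=frame("side");x,y,z=W[...,0],W[...,1],W[...,2]
for a in((.45,.6,-.32,-.265,.2,.26),(.45,.575,-.34,-.17,.15,.192)):
    P=W[(x>a[0])&(x<a[1])&(y>a[2])&(y<a[3])&(z>a[4])&(z<a[5])]
    if len(P):print(len(P),np.round([P.min(0),np.median(P,0),P.max(0)],3).tolist())
cv2.imwrite("pics/s5.png",cv2.resize(p[90:270,300:500,::-1],None,fx=3,fy=3,interpolation=cv2.INTER_CUBIC))
```

```text
69 [[0.505, -0.299, 0.2], [0.51, -0.292, 0.229], [0.515, -0.266, 0.251]]
693 [[0.472, -0.297, 0.15], [0.513, -0.25, 0.169], [0.559, -0.202, 0.192]]
```

View pics/s5.png

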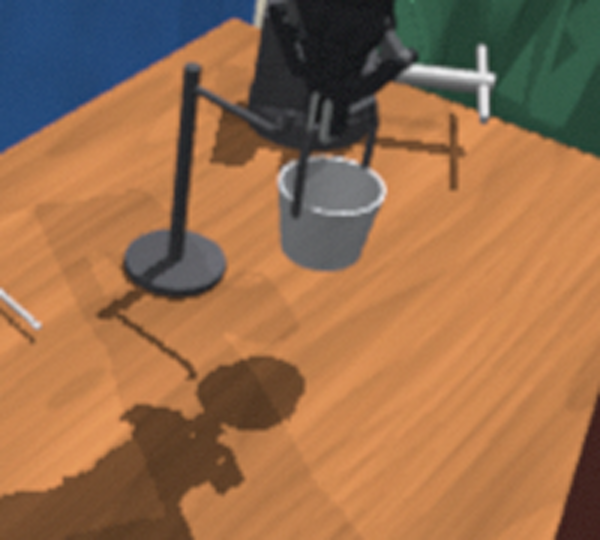

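The pail is held upright in front of the hook tip. Its rim is centred at y = -0.250, on the hook line. Now I slide the bar over the tip.

>>> send_rows(motion=[[[0,0.07,0],0,-1],[[0,0.15,0],0,-1],[[0,0.23,0],0,-1],[[0,0.31,0],0,-1],[[0,0.39,0],0,-1],[[0,0.39,0],0,-1],[[0,0.39,0],0,-1]])

```text
t: 34.33
tcp_pos: [0.6171, -0.24, 0.2553]
tcp_rot: [-0.0, 0.749, 0.663, -0.0]
force: [-0.1, -0.1, -2.6]
width: 0.0038
grasp_force: 97.9
```

>>> send_rows(motion=[[[0,0,0.04],0,-1],[[0,0,0.08],0,-1],[[0,0,0.12],0,-1],[[0,0,0.13],0,-1],[[0,0,0.13],0,-1]])

```text
t: 34.95
tcp_pos: [0.6178, -0.2399, 0.2227]
tcp_rot: [-0.0, 0.749, 0.663, -0.0]
force: [-0.2, -0.5, -1.7]
width: 0.0034
grasp_force: 97.9
```

Run:
```python
from h import *
print(observe()["force"],observe()["tcp_pos"])
p,d,W=frame("side");x,y,z=W[...,0],W[...,1],W[...,2]
cv2.imwrite("pics/s6.png",cv2.resize(p[60:240,270:470,::-1],None,fx=3,fy=3,interpolation=cv2.INTER_CUBIC))
```

```text
[-0.19130704 -0.46086683 -1.69673542] [ 0.61779298 -0.23988126  0.22268439]
```

View pics/s6.png

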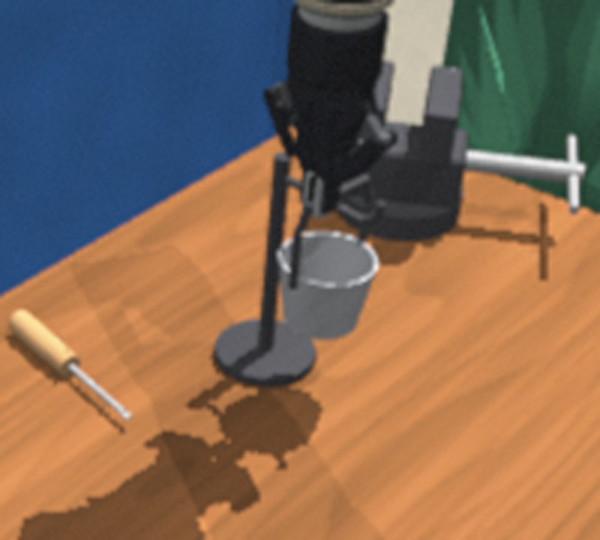

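The pail is past the tip and over the arm, clear of the post. I lower it the last few millimetres while watching the force.

>>> send_rows(motion=[[[0,0,0.012],0,-1],[[0,0,0.02],0,-1],[[0,0,0.02],0,-1]])

```text
t: 35.38
tcp_pos: [0.6178, -0.2398, 0.2178]
tcp_rot: [-0.0, 0.749, 0.663, -0.0]
force: [-0.3, -0.3, -2.5]
width: 0.0039
grasp_force: 97.9
```

>>> send_rows(motion=[[[0,0,0.006],0,-1],[[0,0,0.012],0,-1],[[0,0,0.012],0,-1]])

```text
t: 35.75
tcp_pos: [0.6182, -0.24, 0.2163]
tcp_rot: [0.001, 0.749, 0.663, 0.0]
force: [-2.0, 1.9, 4.0]
width: 0.0037
grasp_force: 98.6
```

Seated: the force is now upward. Release slowly.

>>> send_rows(motion=[[[0,0,0],0,-0.8],[[0,0,0],0,-0.7],[[0,0,0],0,-0.5],[[0,0,0],0,-0.3],[[0,0,0],0,-0.2],[[0,0,0],0,-0.2],[[0,0,0],0,-0.2],[[0,0,0],0,-0.2]])

```text
t: 36.75
tcp_pos: [0.6179, -0.2399, 0.2151]
tcp_rot: [0.0, 0.749, 0.663, 0.0]
force: [-0.5, 0.4, 0.2]
width: 0.0344
grasp_force: 0.0
```

>>> send_rows(motion=[[[0,0,-0.05],0,-0.2],[[0,0,-0.12],0,-0.2],[[0,0,-0.25],0,-0.2],[[0,0,-0.45],0,-0.2],[[0,-0.2,-0.5],0,-0.2],[[0,-0.4,-0.5],0,-0.2],[[0,-0.6,-0.5],0,-0.2],[[0,-0.8,-0.5],0,-0.2]])

```text
t: 37.75
tcp_pos: [0.4181, -0.2157, 0.342]
tcp_rot: [0.001, 0.748, 0.663, 0.0]
force: [0.2, -1.7, 1.1]
width: 0.0339
grasp_force: 0.0
```

Run:
```python
from h import *
for n in("side","top"):
    p,d,W=frame(n);x,y,z=W[...,0],W[...,1],W[...,2]
    P=W[(x>.55)&(x<.665)&(y>-.33)&(y<-.2)&(z>.06)&(z<.16)];print(n,len(P),np.round([P.min(0),np.median(P,0),P.max(0)],3).tolist())
    P=W[(x>.38)&(x<.52)&(y>.2)&(y<.42)&(z>.03)&(z<.1)];print("lid",np.percentile(P[:,2],[2,50,98]))
    if n=="side":cv2.imwrite("pics/s7.png",p[:,:,::-1])
```

```text
side 931 [[0.571, -0.312, 0.078], [0.611, -0.257, 0.121], [0.659, -0.214, 0.159]]
lid [0.06637419 0.06891457 0.07150316]
top 540 [[0.574, -0.307, 0.075], [0.617, -0.27, 0.096], [0.658, -0.216, 0.158]]
lid [0.06327045 0.06866781 0.07416254]
```

View pics/s7.png

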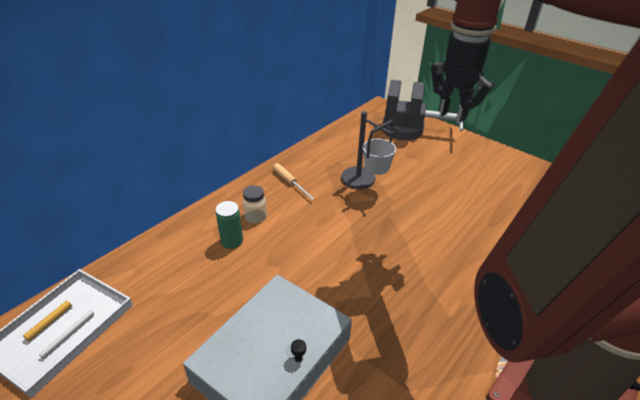

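The pail hangs on the hook at (378,153), the lid is shut, and the jar, can and screwdriver are where they were. I let it settle, recheck, then hand in.

>>> send_rows(motion=[[[0,0,0],0,-0.2],[[0,0,0],0,-0.2],[[0,0,0],0,-0.2],[[0,0,0],0,-0.2],[[0,0,0],0,-0.2],[[0,0,0],0,-0.2],[[0,0,0],0,-0.2],[[0,0,0],0,-0.2]])

```text
t: 38.85
tcp_pos: [0.4194, -0.2158, 0.3401]
tcp_rot: [0.0, 0.749, 0.663, -0.0]
force: [-0.2, -0.0, -0.3]
width: 0.0338
grasp_force: 0.0
```

>>> send_rows(motion=[[[0,0,0],0,-0.2],[[0,0,0],0,-0.2],[[0,0,0],0,-0.2],[[0,0,0],0,-0.2],[[0,0,0],0,-0.2],[[0,0,0],0,-0.2],[[0,0,0],0,-0.2],[[0,0,0],0,-0.2]])

```text
t: 39.85
tcp_pos: [0.4194, -0.2158, 0.3401]
tcp_rot: [0.0, 0.749, 0.663, -0.0]
force: [0.6, -1.1, -0.3]
width: 0.0341
grasp_force: 0.0
```

Run:
```python
from h import *
for i in range(3):
    p,d,W=frame("side");x,y,z=W[...,0],W[...,1],W[...,2]
    P=W[(x>.55)&(x<.665)&(y>-.33)&(y<-.2)&(z>.06)&(z<.16)];print(np.round([P.min(0),np.median(P,0),P.max(0)],3).tolist())
R=W[(x>.55)&(x<.665)&(y>-.33)&(y<-.2)&(z>.13)&(z<.16)]; lo=W[(x>.55)&(x<.665)&(y>-.33)&(y<-.2)&(z>.075)&(z<.09)]
print("rim/foot y range",R[:,1].min(),R[:,1].max(),lo[:,1].min(),lo[:,1].max())
print(finish_job())
```

```text
[[0.569, -0.311, 0.077], [0.61, -0.257, 0.121], [0.658, -0.215, 0.16]]
[[0.57, -0.311, 0.076], [0.611, -0.257, 0.121], [0.657, -0.212, 0.16]]
[[0.57, -0.312, 0.078], [0.611, -0.256, 0.121], [0.658, -0.213, 0.16]]
rim/foot y range -0.312302263559126 -0.21312892679102435 -0.27448784982947155 -0.22874249830710827
the job is handed in; nothing more can be done
None
```

Handed in at about 40 s with all 3 bushings left, both blocks right, the lid shut and the pail hanging still on the hook; the jar, can and screwdriver were not moved, and the hand-in returned no verdict.

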